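# Wring a heat sink onto a van converter

### The job

Fit the bare-aluminium finned heat sink to the black power converter: set it down flat on the open end of the bright steel pad, short of the red lip, then slide it along the pad, faces together, under the lip until it is fully home against the red stop, straight and centred on the pad, and let go. Leave the black and the blue heat sink where they are.

Things in the scene. Friction and masses are not known exactly. Their poses are not given: they have to be found in the camera images.
- bare_sink_center (a point): Centre of the loose bare-aluminium (silver) heat sink, 0.2 kg, 22.5 mm above its underside, z up. Base plate 100 (its x) x 50 (its y) x 8 mm; over the middle 50 mm of its length and its full width stand fins, solid to grip, up to 45 mm above the underside, so 25 mm of bare plate stick out at each end. Grip the fins across the 50 mm width (along y). Both ends are alike: either may lead.
- converter: Black converter, bolted down, 190 (x) x 110 (y) x 40 mm; origin under its centre. Steel pad on top: z 44 mm, x -29 to 75, y -31 to 31. Red stop face at x 75, red lip over the pad x 51 to 75, underside z 58, top z 64. Sink slides along +x, only its plate goes under the lip. Home: sink centre x 25, y 0, z 66.5, its length along x; set down at about x -20. Other pad sides are open.
- black_sink_center (a point): Black heat sink, same shape and size as the bare one (100 x 50 x 45 mm), loose, flat on the bench; a bystander, leave it where it is. The point is its centre, 22.5 mm above its underside; x along its 100 mm length, z up.
- blue_sink_center (a point): Blue heat sink, same shape and size as the bare one (100 x 50 x 45 mm), loose, flat on the bench; a bystander, leave it where it is. The point is its centre, 22.5 mm above its underside; x along its 100 mm length, z up.
Not all that is in view belongs to the job. What is shaped like the part that bears bare_sink_center but orange or yellow is not meant.

How it is judged:
By the outcome, as a careful person would: the job done as asked, in the order asked, and still so for the second after the job is handed in, with the robot touching nothing.
It also fails if it takes over 38 s, if anything falls off the work surface, if the arm or the gripper's body presses on something with over 40 N, if the wrist force passes 120 N, or if a joint passes its speed limit or range.

### The arm

A 7-joint arm with a two-finger parallel gripper is mounted at the origin on the work surface. World frame = base frame: x ahead of the robot, y to its left, z up, the work surface at z = 0. Lengths are in mm, angles in rad, forces in N, time in s.
With the tool pointing down it reaches from about 425 to 875 mm from the base axis. Payload 4.7 kg.
Tool frame: the origin (TCP) lies midway between the tips of the shut fingers; the grasp point (between the pads) lies 19 mm behind it (arm.grasp_offset is the distance from the TCP to the grasp point, in mm); z points along the fingers, y is the line along which they close (so a half turn about z gives the same grasp; the last joint's range is limited). The gripper opens to 85 mm and grips with 20 to 120 N. Pads are 22 mm wide; open, the fingers measure 114 mm over their backs; the gripper's body (76 mm by 85 mm) begins 54 mm behind the grasp point. The pads swing forward as they close: fully open they stand 13 mm farther back than shut.
Start: joints at [1.166, 0.321, -0.07, 1.45, 0.023, 1.371, -0.057], TCP at [264.315, -593.854, 231.349] pointing down, gripper open.
Joint ranges: [-2.86, 2.86], [-0.3, 2.09], [-1.38, 1.24], [0.06, 2.45], [-1.56, 4.7], [0.09, 2.05], [-2.69, 2.69]. Speed limits (rad/s): [2.57, 2.57, 3.14, 3.14, 3.14, 3.14, 3.14].

### API

Orientations are given as a unit quaternion [x, y, z, w].
In Python, from rig import arm gives the robot as it stands.
- The arm moves only by the tool move_arm, never from a script. Its argument "rows" is a list of rows, each an object of numbers: "tx", "ty", "tz": the shift along the tool's x, y, z in mm; "wx", "wy", "wz": the turn, a rotation vector about the tool's x, y, z in degrees; "gripper": the closure, from 0 (fully open) to 1 (shut). A call has exactly 5 rows; each row is the pose to reach, as a shift and turn from the pose commanded when the call began, along the tool's axes at that moment; what a row does not reach only later rows make up. A row lasts 1/10 s, in which the tool goes at most 50 mm and 8.59 degrees, less where a joint would pass 70% of its speed; a pose out of reach is approached as far as the arm can. A call with a gripper value outside its range is refused whole. The fingers move at their own pace and stop on an object; the grip force is fixed at half the most. Time passes only in rows, so rows that repeat a pose let the fingers close, or fill a call up. It gives the time, the measured TCP pose, the force, the opening and the grip force at its end, in the units of the state.
- arm.observe(): the state, without advancing time (a new reading comes with each control period).
- arm.snapshot(name): name is "scene" or "top" or "wrist"; returns a dict with "img" (420x560x3 uint8, blue, green, red), "fx", "fy", "cx", "cy" (pixels), "R" (3x3) and "t" (3): a world point X has camera coordinates R X + t. Camera axes: x right, y down, z forward; pixel columns grow to the right and rows downward; lengths in mm; the calibration is good to about 2 mm. A picture is of the moment at which its call begins. There is no depth.
- arm.hand_in(): hands the job in; it is judged then, once.
The state is a dict: "time": time; "q": joint angles; "joint_vel": joint speeds; "joint_torque": joint torques, N m; "tool_pos": TCP position; "tcp_rot": TCP orientation; "force": force on the tool from outside, world axes, zero at the start; "torque": the same for the moment, N m; "gripper_width": finger opening in mm; "grip_force": force on a finger pad.
Only numpy, scipy, OpenCV 4.12 (cv2) and the standard library are available. Lean on these libraries where they do the work, as an engineer would, in place of code of your own. Each camera call takes 0.05 s, during which the arm holds its last target. There are 200 camera calls.

## Working session

There is one attempt and no reset: what is moved stays moved. The work goes in short steps, Python scripts to look and compute and a tool call to move; the robot and the scene stay as the last step left them, time stands still between calls to the robot, and variables do not carry over. Pictures are saved under pics/ and viewed, at most 10 in all, crops included, and the job is handed in when it is done.

Besides the shell and the picture viewer there is one more tool, called after "Emit:" by a JSON object that holds its "op" and its "data", one argument or row to a line. move_arm: Moves the arm, as the interface text tells. Its arguments: {"type":"object","properties":{"rows":{"type":"array","items":{"type":"object","properties":{"tx":{"type":"number"},"ty":{"type":"number"},"tz":{"type":"number"},"wx":{"type":"number"},"wy":{"type":"number"},"wz":{"type":"number"},"gripper":{"type":"number"}}}}},"required":["rows"]}

```bash
mkdir -p pics; ls
cat > h.py <<'E'
import numpy as np,cv2,pickle
from rig import arm
def snap(n,f):
    s=arm.snapshot(n); cv2.imwrite(f'pics/{f}.png',s['img']); pickle.dump(s,open(f'{f}.pkl','wb')); return s
def load(f): return pickle.load(open(f'{f}.pkl','rb'))
def ray(s,u,v,z):
    R=np.array(s['R']);t=np.array(s['t']);c=-R.T@t
    d=R.T@np.array([(u-s['cx'])/s['fx'],(v-s['cy'])/s['fy'],1]); return c+d*(z-c[2])/d[2]
def proj(s,X):
    p=(np.array(s['R'])@np.atleast_2d(X).T).T+np.array(s['t']); return np.c_[s['fx']*p[:,0]/p[:,2]+s['cx'],s['fy']*p[:,1]/p[:,2]+s['cy']]
E
python3 - <<'E'
from h import *
a=snap('top','top0');b=snap('scene','scene0')
for s in(a,b): print(s['fx'],s['cx'],s['cy'],np.round(s['R'],3).tolist(),np.round(s['t'],1))
o=arm.observe();print(o['time'],o['tool_pos'],o['tcp_rot'],arm.grasp_offset)
E
```

```text
pics
429.65782196889535 287.83834589061706 206.10666228958198 [[0.019, -1.0, 0.004], [-0.992, -0.019, -0.123], [0.123, -0.002, -0.992]] [-110.2  494.2  848.9]
499.68981541190647 281.57811076441175 218.4823864304041 [[-0.796, 0.606, -0.004], [0.473, 0.616, -0.63], [-0.379, -0.503, -0.777]] [ 458.  -132.9 1229.4]
0.1 [ 264.07368264 -593.39882673  230.3304434 ] [ 9.78152844e-01  2.07885182e-01 -2.37495311e-04 -8.41700715e-04] 18.700000000000003
```

View pics/top0.png

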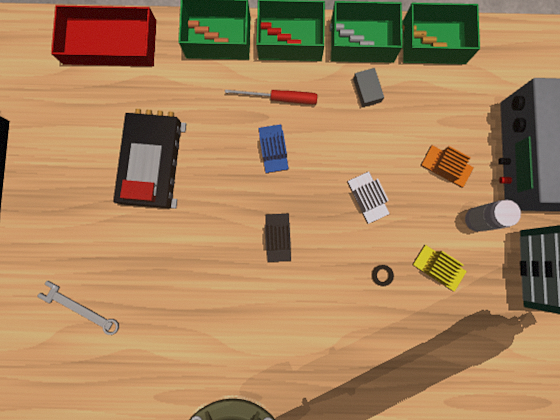

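View pics/scene0.png

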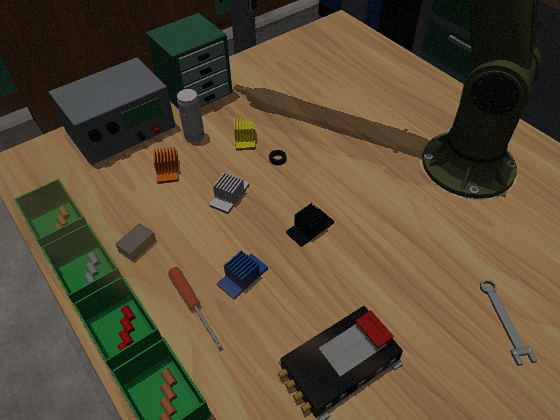

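Candidates in the top view are silver (369,197), blue (273,148), black (278,237), orange (447,166), yellow (440,268) and a plain grey block (369,87). By the description, I choose the silver one at (369,197). The converter is at (148,160), with its red lip at (138,190), so the pad's open end is toward +x world.

Run:
```python
from h import *
a=load('top0')['img'];b=load('scene0')['img']
def c(i,x,y,w,h,k): return cv2.resize(i[y:y+h,x:x+w],None,fx=k,fy=k,interpolation=cv2.INTER_CUBIC)
L=np.vstack([c(a,340,160,57,72,4)[:288,:228],])
m=np.zeros((600,800,3),np.uint8)
m[:300,:300]=c(a,340,165,60,60,5); m[300:,:300]=c(b,200,160,60,60,5)
m[:600,300:780]=c(a,100,100,96,120,5)
cv2.imwrite('pics/m1.png',m)
```

```text
(no output)
```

View pics/m1.png

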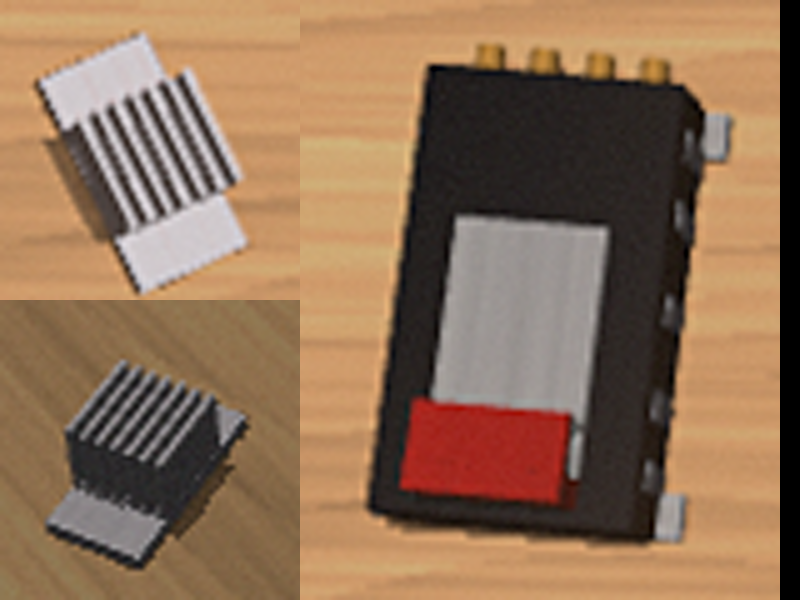

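```bash
cat >> h.py <<'E'
from scipy.optimize import least_squares
def fit(views,x0,z0=0):  # views: [(snap, pix Nx2, model Nx3)] -> x,y,yaw(deg)
    def w(p,M): c,s_=np.cos(p[2]),np.sin(p[2]); M=np.array(M,float); return np.c_[p[0]+c*M[:,0]-s_*M[:,1],p[1]+s_*M[:,0]+c*M[:,1],M[:,2]+z0]
    f=lambda p:np.concatenate([(proj(s,w(p,M))-np.array(px)).ravel() for s,px,M in views])
    r=least_squares(f,x0,x_scale=[10,10,.1],loss='soft_l1'); return r.x[:2].round(1),np.degrees(r.x[2]).round(2),f(r.x).round(1).tolist()
E
python3 - <<'E'
from h import *
a=load('top0')
s=lambda P:[(340+x/5,165+y/5) for x,y in P]
c=lambda P:[(100+(x-300)/5,100+y/5) for x,y in P]
p=s([(145,33),(38,80),(245,243),(140,290),(188,70),(241,180)])
# long axis: model -x end toward the robot
M=[(50,-25,8),(50,25,8),(-50,-25,8),(-50,25,8),(25,-25,45),(-25,-25,45)]
g=ray(a,368,197,20);print(g);print('sink',fit([(a,p,M)],[g[0],g[1],.4]))
p=c([(455,214),(609,228),(413,398),(573,413),(560,503),(430,66),(370,513)])
# converter +x toward robot (world -x): yaw ~ pi ; its +y = world right(-y)
M=[(-29,-31,44),(-29,31,44),(51,-31,64),(51,31,64),(75,31,64),(-95,-55,40),(95,-55,40)]
g=ray(a,148,160,44);print(g);print('conv',fit([(a,p,M)],[g[0],g[1],3.1]))
from scipy.spatial.transform import Rotation as Ro
o=arm.observe();print(Ro.from_quat(o['tcp_rot']).as_matrix().round(3))
E
```

```text
[ 519.72543868 -267.14373046   20.        ]
sink (array([ 520.8, -270.1]), np.float64(25.24), [-0.2, -0.3, -0.1, -0.2, 0.3, 0.4, -0.2, 0.8, -0.0, -0.4, 0.1, -0.1])
[583.80647379 186.17972509  44.        ]
conv (array([586.5, 192.2]), np.float64(176.06), [0.9, 0.8, 0.2, 0.6, 0.4, 0.5, -0.5, 0.2, 0.6, -5.9, -0.7, -0.9, -1.2, -0.0])
[[ 0.914  0.407 -0.001]
 [ 0.407 -0.914  0.002]
 [-0.    -0.002 -1.   ]]
```

Emit:
{"op": "move_arm", "data": {
  "rows": [
    {"tx": 44, "ty": -23, "tz": 5},
    {"tx": 88, "ty": -46, "tz": 10},
    {"tx": 132, "ty": -69, "tz": 15},
    {"tx": 176, "ty": -92, "tz": 20},
    {"tx": 220, "ty": -115, "tz": 25}
  ]
}}

```text
invalid input at $.rows[0]: expected keys tx, ty, tz, wx, wy, wz, gripper
```

Emit:
{"op": "move_arm", "data": {
  "rows": [
    {"tx": 44, "ty": -23, "tz": 5},
    {"tx": 88, "ty": -46, "tz": 10},
    {"tx": 122, "ty": -63, "tz": 15},
    {"tx": 146, "ty": -76, "tz": 20},
    {"tx": 146, "ty": -76, "tz": 20}
  ]
}}

```text
invalid input at $.rows[0]: expected keys tx, ty, tz, wx, wy, wz, gripper
```

Run:
```python
from h import *
a=load('top0')
c=lambda P:[(100+(x-300)/5,100+y/5) for x,y in P]
p=c([(455,214),(609,228),(413,398),(573,413),(430,66),(370,513)])
M=[(-29,-31,44),(-29,31,44),(51,-31,64),(51,31,64),(-95,-55,40),(95,-55,40)]
print('conv',fit([(a,p,M)],[586,192,3.1]))
w=snap('wrist','w0')
for f in('black_','blue_'):pass
o=arm.observe();print(o['time'],o['tool_pos'],o['tcp_rot'],o['force'],o['gripper_width'])
R=np.array(w['R']);print(R.round(3).tolist(),-R.T@w['t'])
```

```text
conv (array([587.1, 192. ]), np.float64(176.55), [0.9, 0.6, 0.2, 0.2, 0.7, 0.3, -0.1, -0.2, -1.0, -1.0, -0.8, -0.1])
0.15 [ 264.11487834 -593.45337197  230.45029909] [ 9.78154742e-01  2.07876721e-01 -1.77960285e-04 -7.33012322e-04] [ 0.14345277  0.23132421 -0.09397246] 85.48290394057582
[[0.407, -0.913, -0.001], [-0.87, -0.388, 0.303], [-0.277, -0.122, -0.953]] [ 334.48827209 -562.08530707  373.09346181]
```

View pics/w0.png

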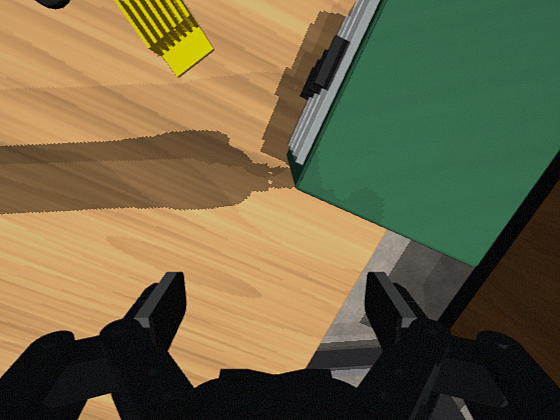

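The wrist view shows the green cabinet at upper right of the gripper, from (295,180), and the yellow sink at (165,35). I'll shift left first, then go forward.

Emit:
{"op": "move_arm", "data": {
  "rows": [
    {"tx": 0, "ty": -40, "tz": -15, "wx": 0, "wy": 0, "wz": 0, "gripper": 0},
    {"tx": 0, "ty": -85, "tz": -20, "wx": 0, "wy": 0, "wz": 0, "gripper": 0},
    {"tx": 20, "ty": -125, "tz": -20, "wx": 0, "wy": 0, "wz": 0, "gripper": 0},
    {"tx": 50, "ty": -160, "tz": -20, "wx": 0, "wy": 0, "wz": 0, "gripper": 0},
    {"tx": 90, "ty": -185, "tz": -20, "wx": 0, "wy": 0, "wz": 0, "gripper": 0}
  ]
}}

```text
time: 0.65
tool_pos: [269.6, -386.8, 251.3]
tcp_rot: [0.979, 0.206, -0.0, 0.0]
force: [1.8, 0.0, 0.5]
gripper_width: 85.6
grip_force: 0.0
```

Emit:
{"op": "move_arm", "data": {
  "rows": [
    {"tx": 48, "ty": -2, "tz": 10, "wx": 0, "wy": 0, "wz": 0, "gripper": 0},
    {"tx": 96, "ty": -4, "tz": 20, "wx": 0, "wy": 0, "wz": 0, "gripper": 0},
    {"tx": 140, "ty": -6, "tz": 35, "wx": 0, "wy": 0, "wz": 0, "gripper": 0},
    {"tx": 170, "ty": -6, "tz": 45, "wx": 0, "wy": 0, "wz": 0, "gripper": 0},
    {"tx": 180, "ty": -6, "tz": 50, "wx": 0, "wy": 0, "wz": 0, "gripper": 0}
  ]
}}

```text
time: 1.15
tool_pos: [435.9, -306.3, 200.0]
tcp_rot: [0.978, 0.211, 0.0, -0.001]
force: [-0.5, 0.0, -0.5]
gripper_width: 85.2
grip_force: 0.0
```

Run:
```python
from h import *
w=snap('wrist','w1')
o=arm.observe();print(o['time'],o['tool_pos'],o['tcp_rot'],o['force'],o['gripper_width'])
```

```text
1.2 [ 435.51320696 -306.59816855  199.53756276] [ 9.77622909e-01  2.10360793e-01 -9.41383742e-05 -1.33259698e-03] [ 0.77000262  0.516635   -0.94793119] 85.39552555665894
```

View pics/w1.png

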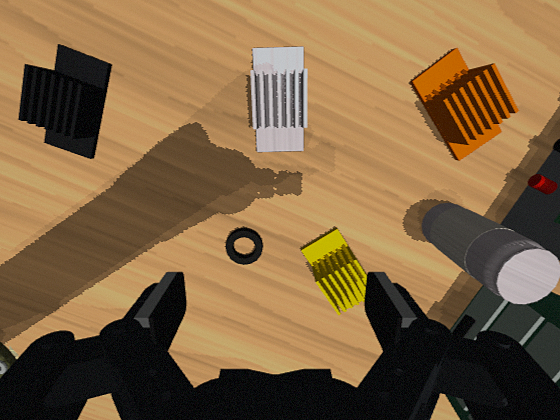

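The silver sink is centred at about (279,100), between the black one (65,100) and the orange one (465,100). The bottle stands to the right at (500,250).

Run:
```python
from h import *
a=load('top0');w=load('w1')
s=lambda P:[(340+x/5,165+y/5) for x,y in P]
p=s([(145,33),(38,80),(245,243),(140,290),(188,70),(241,180)])
M=[(50,-25,8),(50,25,8),(-50,-25,8),(-50,25,8),(25,-25,45),(-25,-25,45)]
p2=[(304,47),(253,47),(304,151),(257,151)];M2=M[:4]
print(fit([(a,p,M)],[520,-270,.4]));print(fit([(w,p2,M2)],[520,-270,.4]));print(fit([(a,p,M),(w,p2,M2)],[520,-270,.4]))
# bottle: top-centre height from two views
A=[];B=[]
for S,u,v in((a,507,213),(w,528,276)):
    R=np.array(S['R']);c=-R.T@np.array(S['t']);d=R.T@np.array([(u-S['cx'])/S['fx'],(v-S['cy'])/S['fy'],1]);d/=np.linalg.norm(d)
    P=np.eye(3)-np.outer(d,d);A.append(P);B.append(P@c)
print('bottle top',np.linalg.solve(sum(A),sum(B)))
```

```text
(array([ 520.8, -270.1]), np.float64(25.24), [-0.2, -0.3, -0.1, -0.2, 0.3, 0.4, -0.2, 0.8, -0.0, -0.4, 0.1, -0.1])
(array([ 521.8, -272. ]), np.float64(25.51), [0.5, -1.0, -0.1, 0.2, -0.3, 0.0, -0.2, 1.0])
(array([ 521.6, -271.5]), np.float64(25.38), [0.4, -0.6, 0.5, -0.5, 1.0, 0.1, 0.6, 0.4, 0.6, -0.7, 0.8, -0.5, 0.0, -0.9, -0.6, 0.1, -0.9, 0.1, -0.8, 0.9])
bottle top [ 479.59035748 -498.90506129  129.99027872]
```

Emit:
{"op": "move_arm", "data": {
  "rows": [
    {"tx": 40, "ty": 1.5, "tz": 20, "wx": 0, "wy": 0, "wz": -1.1, "gripper": 0},
    {"tx": 75, "ty": 3, "tz": 45, "wx": 0, "wy": 0, "wz": -1.1, "gripper": 0},
    {"tx": 92.5, "ty": 3.5, "tz": 75, "wx": 0, "wy": 0, "wz": -1.1, "gripper": 0},
    {"tx": 92.5, "ty": 3.5, "tz": 100, "wx": 0, "wy": 0, "wz": -1.1, "gripper": 0},
    {"tx": 92.5, "ty": 3.5, "tz": 105, "wx": 0, "wy": 0, "wz": -1.1, "gripper": 0}
  ]
}}

```text
time: 1.7
tool_pos: [516.2, -275.5, 93.1]
tcp_rot: [0.976, 0.217, -0.003, -0.002]
force: [-0.0, 0.9, -0.5]
gripper_width: 85.5
grip_force: 0.0
```

Run:
```python
from h import *
w=snap('wrist','w2')
o=arm.observe();print(o['time'],o['tool_pos'],o['tcp_rot'],o['force'],o['gripper_width'])
```

```text
1.75 [ 516.52212243 -276.04151346   94.05169535] [ 0.97631543  0.21633792 -0.00217895 -0.00115314] [-1.02045522  0.29238792  0.46183373] 85.22599592254915
```

View pics/w2.png

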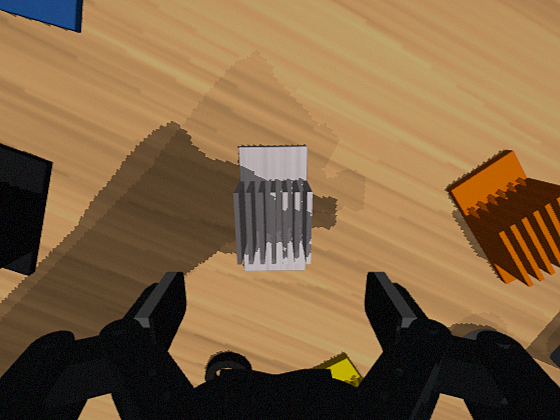

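The sink is centred between the fingers at about (273,215) and lined up with the tool axis. I'll fit it again from this view.

Run:
```python
from h import *
a=load('top0');w=load('w1');w2=load('w2')
s=lambda P:[(340+x/5,165+y/5) for x,y in P]
p=s([(145,33),(38,80),(245,243),(140,290),(188,70),(241,180)])
M=[(50,-25,8),(50,25,8),(-50,-25,8),(-50,25,8),(25,-25,45),(-25,-25,45)]
p2=[(304,47),(253,47),(304,151),(257,151)];M2=M[:4]
p3=[(307,146),(239,146),(304,270),(245,270)]
print(fit([(w2,p3,M2)],[520,-270,.4]));print(fit([(a,p,M),(w,p2,M2),(w2,p3,M2)],[520,-270,.4]))
o=arm.observe();print(o['time'],o['tool_pos'],o['joint_vel'].round(3) if hasattr(o['joint_vel'],'round') else o['joint_vel'])
```

```text
(array([ 522. , -271.2]), np.float64(25.48), [0.8, -0.5, -0.6, 0.0, 0.7, 0.2, -1.2, 0.5])
(array([ 521.8, -271.3]), np.float64(25.43), [0.3, -0.8, 0.4, -0.6, 1.0, -0.1, 0.5, 0.3, 0.5, -0.9, 0.7, -0.6, -0.1, -1.3, -0.7, -0.2, -0.9, -0.2, -0.9, 0.7, 1.0, -0.1, -0.4, 0.3, 0.8, 0.4, -1.2, 0.7])
1.75 [ 516.52212243 -276.04151346   94.05169535] [ 0.009 -0.036 -0.003 -0.037 -0.008  0.023  0.002]
```

Emit:
{"op": "move_arm", "data": {
  "rows": [
    {"tx": 0, "ty": 0, "tz": 8, "wx": 0, "wy": 0, "wz": 0, "gripper": 0},
    {"tx": 0, "ty": 0, "tz": 16, "wx": 0, "wy": 0, "wz": 0, "gripper": 0},
    {"tx": 0, "ty": 0, "tz": 20, "wx": 0, "wy": 0, "wz": 0, "gripper": 0},
    {"tx": 0, "ty": 0, "tz": 20, "wx": 0, "wy": 0, "wz": 0, "gripper": 0},
    {"tx": 0, "ty": 0, "tz": 20, "wx": 0, "wy": 0, "wz": 0, "gripper": 0}
  ]
}}

```text
time: 2.25
tool_pos: [519.4, -275.4, 76.8]
tcp_rot: [0.976, 0.217, 0.0, 0.0]
force: [-0.2, -0.6, 0.3]
gripper_width: 85.6
grip_force: 0.0
```

Emit:
{"op": "move_arm", "data": {
  "rows": [
    {"tx": 4, "ty": -2.5, "tz": 10, "wx": 0, "wy": 0, "wz": -0.4, "gripper": 0},
    {"tx": 4, "ty": -2.5, "tz": 28, "wx": 0, "wy": 0, "wz": -0.4, "gripper": 0},
    {"tx": 4, "ty": -2.5, "tz": 46, "wx": 0, "wy": 0, "wz": -0.4, "gripper": 0},
    {"tx": 4, "ty": -2.5, "tz": 60, "wx": 0, "wy": 0, "wz": -0.4, "gripper": 0},
    {"tx": 4, "ty": -2.5, "tz": 65, "wx": 0, "wy": 0, "wz": -0.4, "gripper": 0}
  ]
}}

```text
time: 2.75
tool_pos: [520.8, -270.3, 9.3]
tcp_rot: [0.975, 0.221, -0.001, -0.001]
force: [-0.3, 0.1, 0.9]
gripper_width: 85.3
grip_force: 0.0
```

Emit:
{"op": "move_arm", "data": {
  "rows": [
    {"tx": 0, "ty": 0, "tz": 1, "wx": 0, "wy": 0, "wz": 0, "gripper": 0},
    {"tx": 0, "ty": 0, "tz": 1, "wx": 0, "wy": 0, "wz": 0, "gripper": 0},
    {"tx": 0, "ty": 0, "tz": 1, "wx": 0, "wy": 0, "wz": 0, "gripper": 0},
    {"tx": 0, "ty": 0, "tz": 1, "wx": 0, "wy": 0, "wz": 0, "gripper": 0},
    {"tx": 0, "ty": 0, "tz": 1, "wx": 0, "wy": 0, "wz": 0, "gripper": 0}
  ]
}}

```text
time: 3.25
tool_pos: [522.1, -271.4, 10.9]
tcp_rot: [0.975, 0.221, 0.0, 0.0]
force: [0.3, 0.1, -0.2]
gripper_width: 84.9
grip_force: 0.0
```

Position and yaw (25.5°) match the sink, so I'll close the fingers.

Emit:
{"op": "move_arm", "data": {
  "rows": [
    {"tx": 0, "ty": 0, "tz": 0, "wx": 0, "wy": 0, "wz": 0, "gripper": 0.3},
    {"tx": 0, "ty": 0, "tz": 0, "wx": 0, "wy": 0, "wz": 0, "gripper": 0.6},
    {"tx": 0, "ty": 0, "tz": 0, "wx": 0, "wy": 0, "wz": 0, "gripper": 1},
    {"tx": 0, "ty": 0, "tz": 0, "wx": 0, "wy": 0, "wz": 0, "gripper": 1},
    {"tx": 0, "ty": 0, "tz": 0, "wx": 0, "wy": 0, "wz": 0, "gripper": 1}
  ]
}}

```text
time: 3.75
tool_pos: [522.1, -271.3, 10.6]
tcp_rot: [0.975, 0.221, 0.0, 0.0]
force: [-0.2, 0.4, 2.0]
gripper_width: 49.0
grip_force: 64.2
```

Emit:
{"op": "move_arm", "data": {
  "rows": [
    {"tx": 0, "ty": 0, "tz": 0, "wx": 0, "wy": 0, "wz": 0, "gripper": 1},
    {"tx": 0, "ty": 0, "tz": 0, "wx": 0, "wy": 0, "wz": 0, "gripper": 1},
    {"tx": 0, "ty": 0, "tz": 0, "wx": 0, "wy": 0, "wz": 0, "gripper": 1},
    {"tx": 0, "ty": 0, "tz": 0, "wx": 0, "wy": 0, "wz": 0, "gripper": 1},
    {"tx": 0, "ty": 0, "tz": 0, "wx": 0, "wy": 0, "wz": 0, "gripper": 1}
  ]
}}

```text
time: 4.25
tool_pos: [522.1, -271.3, 10.6]
tcp_rot: [0.975, 0.221, 0.0, 0.0]
force: [-0.2, -0.2, 5.5]
gripper_width: 49.2
grip_force: 64.3
```

Emit:
{"op": "move_arm", "data": {
  "rows": [
    {"tx": 0, "ty": 0, "tz": -20, "wx": 0, "wy": 0, "wz": 0, "gripper": 1},
    {"tx": 0, "ty": 0, "tz": -60, "wx": 0, "wy": 0, "wz": 0, "gripper": 1},
    {"tx": 0, "ty": 0, "tz": -110, "wx": 0, "wy": 0, "wz": 0, "gripper": 1},
    {"tx": 0, "ty": 0, "tz": -160, "wx": 0, "wy": 0, "wz": 0, "gripper": 1},
    {"tx": 0, "ty": 0, "tz": -200, "wx": 0, "wy": 0, "wz": 0, "gripper": 1}
  ]
}}

```text
time: 4.75
tool_pos: [521.4, -271.1, 211.9]
tcp_rot: [0.975, 0.221, -0.0, 0.0]
force: [0.8, -0.2, -3.1]
gripper_width: 49.3
grip_force: 63.6
```

Emit:
{"op": "move_arm", "data": {
  "rows": [
    {"tx": 8, "ty": -30, "tz": 0, "wx": 0, "wy": 0, "wz": 5.8, "gripper": 1},
    {"tx": 22, "ty": -75, "tz": 0, "wx": 0, "wy": 0, "wz": 11.6, "gripper": 1},
    {"tx": 36, "ty": -120, "tz": 0, "wx": 0, "wy": 0, "wz": 17.4, "gripper": 1},
    {"tx": 51, "ty": -167, "tz": 0, "wx": 0, "wy": 0, "wz": 23.2, "gripper": 1},
    {"tx": 66, "ty": -215, "tz": 0, "wx": 0, "wy": 0, "wz": 29, "gripper": 1}
  ]
}}

```text
time: 5.25
tool_pos: [487.2, -47.5, 208.8]
tcp_rot: [0.999, -0.033, -0.001, 0.0]
force: [0.9, -0.6, -2.1]
gripper_width: 49.1
grip_force: 63.8
```

Emit:
{"op": "move_arm", "data": {
  "rows": [
    {"tx": -11, "ty": -48, "tz": 0, "wx": 0, "wy": 0, "wz": 0, "gripper": 1},
    {"tx": -22, "ty": -96, "tz": 0, "wx": 0, "wy": 0, "wz": 0, "gripper": 1},
    {"tx": -33, "ty": -144, "tz": 0, "wx": 0, "wy": 0, "wz": 0, "gripper": 1},
    {"tx": -42, "ty": -190, "tz": -5, "wx": 0, "wy": 0, "wz": 0, "gripper": 1},
    {"tx": -47, "ty": -215, "tz": -10, "wx": 0, "wy": 0, "wz": 0, "gripper": 1}
  ]
}}

```text
time: 5.75
tool_pos: [452.6, 172.7, 219.3]
tcp_rot: [1.0, -0.028, -0.001, -0.0]
force: [0.1, 0.1, -3.3]
gripper_width: 49.5
grip_force: 63.7
```

Emit:
{"op": "move_arm", "data": {
  "rows": [
    {"tx": 0, "ty": 0, "tz": 0, "wx": 0, "wy": 0, "wz": 0, "gripper": 1},
    {"tx": 0, "ty": 0, "tz": 0, "wx": 0, "wy": 0, "wz": 0, "gripper": 1},
    {"tx": 0, "ty": 0, "tz": 0, "wx": 0, "wy": 0, "wz": 0, "gripper": 1},
    {"tx": 0, "ty": 0, "tz": 0, "wx": 0, "wy": 0, "wz": 0, "gripper": 1},
    {"tx": 0, "ty": 0, "tz": 0, "wx": 0, "wy": 0, "wz": 0, "gripper": 1}
  ]
}}

```text
time: 6.25
tool_pos: [455.2, 167.3, 219.9]
tcp_rot: [0.999, -0.032, -0.0, 0.0]
force: [-0.2, 0.6, -2.9]
gripper_width: 49.4
grip_force: 63.7
```

Run:
```python
from h import *
w=snap('wrist','w3')
o=arm.observe();print(o['time'],o['tool_pos'],o['tcp_rot'],o['force'],o['torque'],o['gripper_width'])
```

```text
6.3 [455.20308077 167.55558478 220.03258743] [ 9.99505529e-01 -3.14425080e-02 -2.27040260e-04  1.24405473e-04] [-0.26611803  0.08476029 -2.50048391] [ 0.04671685  0.05011538 -0.02501809] 49.156047000273
```

View pics/w3.png

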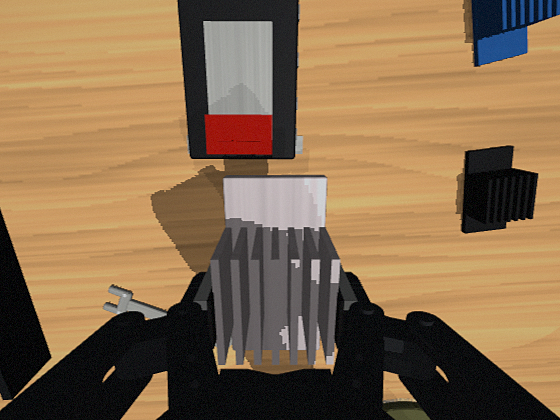

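The view shows the pad from (204,21) to (271,21), the lip's front edge at row 115, and the held sink with its leading plate corners at (224,177) and (327,177).

Run:
```python
from h import *
s=load('w3');i=s['img'].astype(int);a=load('top0')
hsv=cv2.cvtColor(s['img'],cv2.COLOR_BGR2HSV)
pad=((hsv[...,2]>75)&(hsv[...,1]<60))
red=(hsv[...,2]>60)&(hsv[...,1]>180)&((hsv[...,0]<6)|(hsv[...,0]>174))
def edges(m,rows,c0,c1):
    L=[];R=[]
    for r in rows:
        c=np.where(m[r,c0:c1])[0]+c0; L.append(c.min()-.0);R.append(c.max()+1.)
    return np.array(L),np.array(R)
rows=np.arange(26,108);L,R=edges(pad,rows,195,282)
def line(v,rows,z):
    p=np.polyfit(rows,v,1); v2=np.polyval(p,rows); k=abs(v-v2)<1.5; p=np.polyfit(rows[k],v[k],1)
    A,B=[ray(s,np.polyval(p,r)-.5,r,z) for r in(rows[0],rows[-1])]; return A.round(1),B.round(1),np.degrees(np.arctan2(*(B-A)[1::-1])).round(2)
print('padL',line(L,rows,44));print('padR',line(R,rows,44))
rr=np.arange(118,136);L,R=edges(red,rr,195,290);print('redcols',L.mean(),R.mean(),L[[0,-1]],R[[0,-1]])
col=np.arange(215,265);print('red rows top',[np.where(red[100:170,c])[0].min()+100 for c in(210,225,240,255,268)],'pad top',[np.where(pad[5:60,c])[0].min()+5 for c in(210,225,240,255,268)])
p=[(204,21),(271.5,21),(205.5,114.5),(271,114.5)]
M=[(-29,-31,44),(-29,31,44),(51,-31,64),(51,31,64)]
print('w',fit([(s,p,M)],[587,192,3.07]))
c=lambda P:[(100+(x-300)/5,100+y/5) for x,y in P]
pa=c([(455,214),(609,228),(413,398),(573,413),(430,66),(370,513)])
Ma=M+[(-95,-55,40),(95,-55,40)]
print('both',fit([(s,p,M),(a,pa,Ma)],[587,192,3.07]))
z=220-10.6+8
A=ray(s,223.5,176.5,z);B=ray(s,327,177,z);print('held front mid',(A+B)/2,np.linalg.norm(B-A),'yaw',np.degrees(np.arctan2(*(A-B)[1::-1]))-90)
```

```text
padL (array([614.6, 222.2,  44. ]), array([545.6, 226.9,  44. ]), np.float64(176.13))
padR (array([610.7, 159.4,  44. ]), array([541.7, 163.9,  44. ]), np.float64(176.26))
redcols 205.16666666666666 271.5 [205. 206.] [272. 271.]
red rows top [np.int64(115), np.int64(115), np.int64(115), np.int64(115), np.int64(115)] pad top [np.int64(21), np.int64(21), np.int64(21), np.int64(21), np.int64(21)]
w (array([587.5, 192.3]), np.float64(176.38), [-0.7, 0.1, 0.6, 0.2, -0.9, -0.1, 1.2, -0.1])
both (array([587.5, 192.2]), np.float64(176.47), [-0.7, 0.3, 0.7, 0.2, -0.7, 0.0, 1.3, -0.1, 0.8, 0.4, 0.1, -0.0, 0.6, 0.1, -0.3, -0.4, -1.0, -1.3, -0.9, -0.3])
held front mid [505.25184946 163.89740755 217.4       ] 49.04776037572609 yaw -3.8911186288226816
```

Emit:
{"op": "move_arm", "data": {
  "rows": [
    {"tx": 40, "ty": -9, "tz": 0, "wx": 0, "wy": 0, "wz": 0, "gripper": 1},
    {"tx": 85, "ty": -18, "tz": 0, "wx": 0, "wy": 0, "wz": 0, "gripper": 1},
    {"tx": 125, "ty": -27, "tz": 15, "wx": 0, "wy": 0, "wz": 0, "gripper": 1},
    {"tx": 150.5, "ty": -33, "tz": 40, "wx": 0, "wy": 0, "wz": 0, "gripper": 1},
    {"tx": 150.5, "ty": -33, "tz": 80, "wx": 0, "wy": 0, "wz": 0, "gripper": 1}
  ]
}}

```text
time: 6.8
tool_pos: [612.6, 192.1, 140.5]
tcp_rot: [0.999, -0.032, 0.003, -0.002]
force: [0.3, -0.1, -2.8]
gripper_width: 49.5
grip_force: 63.8
```

Emit:
{"op": "move_arm", "data": {
  "rows": [
    {"tx": 0, "ty": 0, "tz": 30, "wx": 0, "wy": 0, "wz": 0, "gripper": 1},
    {"tx": 0, "ty": 0, "tz": 50, "wx": 0, "wy": 0, "wz": 0, "gripper": 1},
    {"tx": 0, "ty": 0, "tz": 65, "wx": 0, "wy": 0, "wz": 0, "gripper": 1},
    {"tx": 0, "ty": 0, "tz": 70, "wx": 0, "wy": 0, "wz": 0, "gripper": 1},
    {"tx": 0, "ty": 0, "tz": 72, "wx": 0, "wy": 0, "wz": 0, "gripper": 1}
  ]
}}

```text
time: 7.3
tool_pos: [607.6, 192.0, 68.3]
tcp_rot: [1.0, -0.031, 0.0, 0.0]
force: [0.5, -0.4, -2.0]
gripper_width: 49.3
grip_force: 63.7
```

Emit:
{"op": "move_arm", "data": {
  "rows": [
    {"tx": 0, "ty": 0, "tz": 0, "wx": 0, "wy": 0, "wz": 0, "gripper": 1},
    {"tx": 0, "ty": 0, "tz": 0, "wx": 0, "wy": 0, "wz": 0, "gripper": 1},
    {"tx": 0, "ty": 0, "tz": 0, "wx": 0, "wy": 0, "wz": 0, "gripper": 1},
    {"tx": 0, "ty": 0, "tz": 0, "wx": 0, "wy": 0, "wz": 0, "gripper": 1},
    {"tx": 0, "ty": 0, "tz": 0, "wx": 0, "wy": 0, "wz": 0, "gripper": 1}
  ]
}}

```text
time: 7.8
tool_pos: [607.5, 192.2, 68.7]
tcp_rot: [1.0, -0.031, 0.0, 0.0]
force: [-0.4, -0.1, -2.4]
gripper_width: 48.9
grip_force: 63.7
```

Run:
```python
from h import *
t=snap('top','t4');b=snap('scene','s4')
o=arm.observe();print(o['time'],o['tool_pos'],o['tcp_rot'],o['force'],o['torque'],o['gripper_width'])
c=lambda i,x,y,w,h,k: cv2.resize(i[y:y+h,x:x+w],None,fx=k,fy=k,interpolation=cv2.INTER_CUBIC)
cv2.imwrite('pics/m4.png',np.hstack([c(t['img'],95,80,100,140,4),c(b['img'],260,270,100,140,4)]))
```

```text
7.9 [607.35846112 192.22130711  68.40017552] [ 9.99533461e-01 -3.05425696e-02  9.12034023e-05  5.90994399e-05] [-0.37856872  0.88647987 -2.98650784] [ 0.02802698 -0.0116771   0.02996022] 49.14018247133852
```

View pics/m4.png

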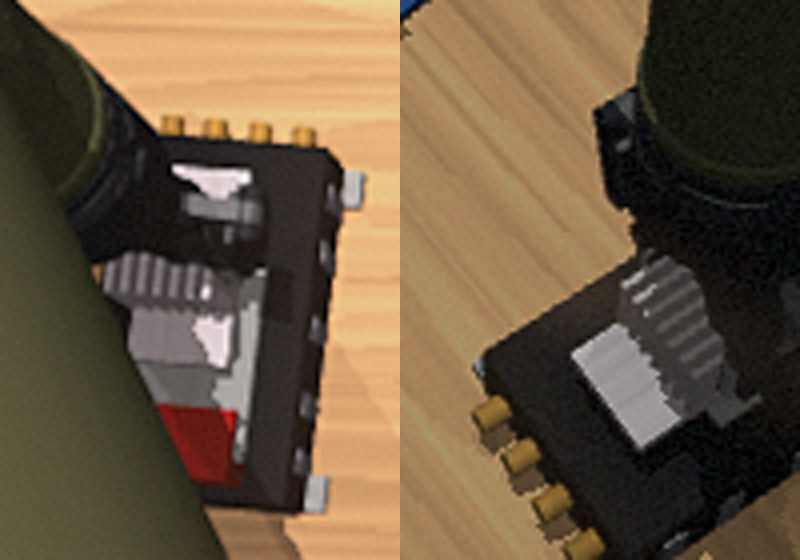

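The sink hangs above the open end of the pad, clear of the lip and lined up with it. I'll lower it with a small lateral correction.

Emit:
{"op": "move_arm", "data": {
  "rows": [
    {"tx": 0, "ty": 1.1, "tz": 3, "wx": 0, "wy": 0, "wz": 0.2, "gripper": 1},
    {"tx": 0, "ty": 1.1, "tz": 6, "wx": 0, "wy": 0, "wz": 0.2, "gripper": 1},
    {"tx": 0, "ty": 1.1, "tz": 9, "wx": 0, "wy": 0, "wz": 0.2, "gripper": 1},
    {"tx": 0, "ty": 1.1, "tz": 11, "wx": 0, "wy": 0, "wz": 0.2, "gripper": 1},
    {"tx": 0, "ty": 1.1, "tz": 11.5, "wx": 0, "wy": 0, "wz": 0.2, "gripper": 1}
  ]
}}

```text
time: 8.4
tool_pos: [607.0, 191.0, 56.2]
tcp_rot: [0.999, -0.032, -0.0, 0.0]
force: [-0.3, 0.1, -2.9]
gripper_width: 49.6
grip_force: 63.7
```

Emit:
{"op": "move_arm", "data": {
  "rows": [
    {"tx": 0, "ty": 0, "tz": 0.3, "wx": 0, "wy": 0, "wz": 0, "gripper": 1},
    {"tx": 0, "ty": 0, "tz": 0.6, "wx": 0, "wy": 0, "wz": 0, "gripper": 1},
    {"tx": 0, "ty": 0, "tz": 0.9, "wx": 0, "wy": 0, "wz": 0, "gripper": 1},
    {"tx": 0, "ty": 0, "tz": 1, "wx": 0, "wy": 0, "wz": 0, "gripper": 1},
    {"tx": 0, "ty": 0, "tz": 1, "wx": 0, "wy": 0, "wz": 0, "gripper": 1}
  ]
}}

```text
time: 8.9
tool_pos: [607.3, 191.1, 55.8]
tcp_rot: [0.999, -0.032, 0.0, 0.0]
force: [-0.4, -1.1, -1.5]
gripper_width: 49.3
grip_force: 63.7
```

Emit:
{"op": "move_arm", "data": {
  "rows": [
    {"tx": 0, "ty": 0, "tz": 0.3, "wx": 0, "wy": 0, "wz": 0, "gripper": 1},
    {"tx": 0, "ty": 0, "tz": 0.6, "wx": 0, "wy": 0, "wz": 0, "gripper": 1},
    {"tx": 0, "ty": 0, "tz": 0.9, "wx": 0, "wy": 0, "wz": 0, "gripper": 1},
    {"tx": 0, "ty": 0, "tz": 1, "wx": 0, "wy": 0, "wz": 0, "gripper": 1},
    {"tx": 0, "ty": 0, "tz": 1, "wx": 0, "wy": 0, "wz": 0, "gripper": 1}
  ]
}}

```text
time: 9.4
tool_pos: [607.2, 191.1, 54.8]
tcp_rot: [0.999, -0.032, -0.0, 0.0]
force: [0.5, -0.3, -3.1]
gripper_width: 49.1
grip_force: 63.7
```

Run:
```python
from h import *
o=arm.observe();print(o['time'],o['tool_pos'],o['force'],o['torque'])
```

```text
9.4 [607.23906551 191.11844098  54.7572441 ] [ 0.5305304  -0.25984691 -3.05494323] [ 0.03753753 -0.00354679 -0.01827694]
```

Emit:
{"op": "move_arm", "data": {
  "rows": [
    {"tx": 0, "ty": 0, "tz": 0.3, "wx": 0, "wy": 0, "wz": 0, "gripper": 1},
    {"tx": 0, "ty": 0, "tz": 0.6, "wx": 0, "wy": 0, "wz": 0, "gripper": 1},
    {"tx": 0, "ty": 0, "tz": 0.9, "wx": 0, "wy": 0, "wz": 0, "gripper": 1},
    {"tx": 0, "ty": 0, "tz": 1, "wx": 0, "wy": 0, "wz": 0, "gripper": 1},
    {"tx": 0, "ty": 0, "tz": 1, "wx": 0, "wy": 0, "wz": 0, "gripper": 1}
  ]
}}

```text
time: 9.9
tool_pos: [607.3, 191.1, 54.7]
tcp_rot: [0.999, -0.032, 0.0, 0.0]
force: [-3.1, -0.8, 4.9]
gripper_width: 48.9
grip_force: 64.7
```

It touched down with about 7 N. Now I slide it along the pad.

Emit:
{"op": "move_arm", "data": {
  "rows": [
    {"tx": -4, "ty": 0, "tz": 0, "wx": 0, "wy": 0, "wz": 0, "gripper": 1},
    {"tx": -9, "ty": 0, "tz": 0, "wx": 0, "wy": 0, "wz": 0, "gripper": 1},
    {"tx": -14, "ty": 0, "tz": 0, "wx": 0, "wy": 0, "wz": 0, "gripper": 1},
    {"tx": -18, "ty": 0, "tz": 0, "wx": 0, "wy": 0, "wz": 0, "gripper": 1},
    {"tx": -20, "ty": 0, "tz": 0, "wx": 0, "wy": 0, "wz": 0, "gripper": 1}
  ]
}}

```text
time: 10.4
tool_pos: [588.0, 192.8, 54.7]
tcp_rot: [0.999, -0.032, 0.001, -0.0]
force: [5.1, -0.3, 4.9]
gripper_width: 49.3
grip_force: 64.8
```

Emit:
{"op": "move_arm", "data": {
  "rows": [
    {"tx": -4, "ty": 0, "tz": 0, "wx": 0, "wy": 0, "wz": 0, "gripper": 1},
    {"tx": -9, "ty": 0, "tz": 0, "wx": 0, "wy": 0, "wz": 0, "gripper": 1},
    {"tx": -14, "ty": 0, "tz": 0, "wx": 0, "wy": 0, "wz": 0, "gripper": 1},
    {"tx": -17, "ty": 0, "tz": 0, "wx": 0, "wy": 0, "wz": 0, "gripper": 1},
    {"tx": -18, "ty": 0, "tz": 0, "wx": 0, "wy": 0, "wz": 0, "gripper": 1}
  ]
}}

```text
time: 10.9
tool_pos: [570.3, 193.7, 54.7]
tcp_rot: [0.999, -0.032, 0.001, -0.0]
force: [5.2, 0.6, 6.1]
gripper_width: 49.8
grip_force: 64.8
```

Emit:
{"op": "move_arm", "data": {
  "rows": [
    {"tx": -0.5, "ty": 0, "tz": 0, "wx": 0, "wy": 0, "wz": 0, "gripper": 1},
    {"tx": -1, "ty": 0, "tz": 0, "wx": 0, "wy": 0, "wz": 0, "gripper": 1},
    {"tx": -1.5, "ty": 0, "tz": 0, "wx": 0, "wy": 0, "wz": 0, "gripper": 1},
    {"tx": -2, "ty": 0, "tz": 0, "wx": 0, "wy": 0, "wz": 0, "gripper": 1},
    {"tx": -2.5, "ty": 0, "tz": 0, "wx": 0, "wy": 0, "wz": 0, "gripper": 1}
  ]
}}

```text
time: 11.4
tool_pos: [568.1, 193.8, 54.6]
tcp_rot: [0.999, -0.033, 0.001, -0.0]
force: [4.0, -0.3, 5.5]
gripper_width: 49.0
grip_force: 64.8
```

Emit:
{"op": "move_arm", "data": {
  "rows": [
    {"tx": -1, "ty": 0, "tz": 0, "wx": 0, "wy": 0, "wz": 0, "gripper": 1},
    {"tx": -2, "ty": 0, "tz": 0, "wx": 0, "wy": 0, "wz": 0, "gripper": 1},
    {"tx": -3, "ty": 0, "tz": 0, "wx": 0, "wy": 0, "wz": 0, "gripper": 1},
    {"tx": -3.5, "ty": 0, "tz": 0, "wx": 0, "wy": 0, "wz": 0, "gripper": 1},
    {"tx": -4, "ty": 0, "tz": 0, "wx": 0, "wy": 0, "wz": 0, "gripper": 1}
  ]
}}

```text
time: 11.9
tool_pos: [564.1, 194.1, 54.6]
tcp_rot: [0.999, -0.032, 0.001, -0.0]
force: [5.7, -0.2, 5.9]
gripper_width: 49.3
grip_force: 64.8
```

Emit:
{"op": "move_arm", "data": {
  "rows": [
    {"tx": -0.4, "ty": 0, "tz": 0, "wx": 0, "wy": 0, "wz": 0, "gripper": 1},
    {"tx": -0.8, "ty": 0, "tz": 0, "wx": 0, "wy": 0, "wz": 0, "gripper": 1},
    {"tx": -1.2, "ty": 0, "tz": 0, "wx": 0, "wy": 0, "wz": 0, "gripper": 1},
    {"tx": -1.2, "ty": 0, "tz": 0, "wx": 0, "wy": 0, "wz": 0, "gripper": 1},
    {"tx": -1.2, "ty": 0, "tz": 0, "wx": 0, "wy": 0, "wz": 0, "gripper": 1}
  ]
}}

```text
time: 12.4
tool_pos: [563.1, 194.1, 54.6]
tcp_rot: [0.999, -0.033, 0.002, -0.0]
force: [4.4, 0.0, 5.7]
gripper_width: 49.4
grip_force: 64.8
```

Emit:
{"op": "move_arm", "data": {
  "rows": [
    {"tx": -0.3, "ty": 0, "tz": 0, "wx": 0, "wy": 0, "wz": 0, "gripper": 1},
    {"tx": -0.6, "ty": 0, "tz": 0, "wx": 0, "wy": 0, "wz": 0, "gripper": 1},
    {"tx": -0.9, "ty": 0, "tz": 0, "wx": 0, "wy": 0, "wz": 0, "gripper": 1},
    {"tx": -1.2, "ty": 0, "tz": 0, "wx": 0, "wy": 0, "wz": 0, "gripper": 1},
    {"tx": -1.2, "ty": 0, "tz": 0, "wx": 0, "wy": 0, "wz": 0, "gripper": 1}
  ]
}}

```text
time: 12.9
tool_pos: [563.0, 194.1, 54.8]
tcp_rot: [0.999, -0.033, 0.003, -0.001]
force: [7.3, -0.1, 3.6]
gripper_width: 49.3
grip_force: 64.6
```

Emit:
{"op": "move_arm", "data": {
  "rows": [
    {"tx": -0.3, "ty": 0, "tz": 0, "wx": 0, "wy": 0, "wz": 0, "gripper": 1},
    {"tx": -0.6, "ty": 0, "tz": 0, "wx": 0, "wy": 0, "wz": 0, "gripper": 1},
    {"tx": -0.8, "ty": 0, "tz": 0, "wx": 0, "wy": 0, "wz": 0, "gripper": 1},
    {"tx": -0.8, "ty": 0, "tz": 0, "wx": 0, "wy": 0, "wz": 0, "gripper": 1},
    {"tx": -0.8, "ty": 0, "tz": 0, "wx": 0, "wy": 0, "wz": 0, "gripper": 1}
  ]
}}

```text
time: 13.4
tool_pos: [562.9, 194.1, 54.9]
tcp_rot: [0.999, -0.033, 0.003, -0.001]
force: [8.2, -0.2, 3.4]
gripper_width: 49.4
grip_force: 64.4
```

It reached the stop: motion ended at x 563 (predicted 562.5) and the force is rising. Releasing.

Emit:
{"op": "move_arm", "data": {
  "rows": [
    {"tx": 0, "ty": 0, "tz": 0, "wx": 0, "wy": 0, "wz": 0, "gripper": 0.4},
    {"tx": 0, "ty": 0, "tz": 0, "wx": 0, "wy": 0, "wz": 0, "gripper": 0.2},
    {"tx": 0, "ty": 0, "tz": 0, "wx": 0, "wy": 0, "wz": 0, "gripper": 0},
    {"tx": 0, "ty": 0, "tz": 0, "wx": 0, "wy": 0, "wz": 0, "gripper": 0},
    {"tx": 0, "ty": 0, "tz": 0, "wx": 0, "wy": 0, "wz": 0, "gripper": 0}
  ]
}}

```text
time: 13.9
tool_pos: [559.0, 194.2, 53.3]
tcp_rot: [0.999, -0.032, -0.001, 0.0]
force: [0.7, 0.3, 0.6]
gripper_width: 85.6
grip_force: 0.0
```

Emit:
{"op": "move_arm", "data": {
  "rows": [
    {"tx": 0, "ty": 0, "tz": 0, "wx": 0, "wy": 0, "wz": 0, "gripper": 0},
    {"tx": 0, "ty": 0, "tz": -15, "wx": 0, "wy": 0, "wz": 0, "gripper": 0},
    {"tx": 0, "ty": 0, "tz": -40, "wx": 0, "wy": 0, "wz": 0, "gripper": 0},
    {"tx": 0, "ty": 0, "tz": -75, "wx": 0, "wy": 0, "wz": 0, "gripper": 0},
    {"tx": 0, "ty": 0, "tz": -115, "wx": 0, "wy": 0, "wz": 0, "gripper": 0}
  ]
}}

```text
time: 14.4
tool_pos: [559.0, 194.1, 170.3]
tcp_rot: [0.999, -0.032, -0.001, 0.0]
force: [0.4, -1.0, -0.2]
gripper_width: 85.5
grip_force: 0.0
```

Emit:
{"op": "move_arm", "data": {
  "rows": [
    {"tx": -30, "ty": 0, "tz": -20, "wx": 0, "wy": 0, "wz": 0, "gripper": 0},
    {"tx": -65, "ty": 0, "tz": -35, "wx": 0, "wy": 0, "wz": 0, "gripper": 0},
    {"tx": -90, "ty": 0, "tz": -40, "wx": 0, "wy": 0, "wz": 0, "gripper": 0},
    {"tx": -100, "ty": 0, "tz": -40, "wx": 0, "wy": 0, "wz": 0, "gripper": 0},
    {"tx": -100, "ty": 0, "tz": -40, "wx": 0, "wy": 0, "wz": 0, "gripper": 0}
  ]
}}

```text
time: 14.9
tool_pos: [459.4, 200.8, 209.7]
tcp_rot: [0.999, -0.032, 0.001, 0.001]
force: [0.3, -0.6, 0.9]
gripper_width: 85.3
grip_force: 0.0
```

Run:
```python
from h import *
w=snap('wrist','w5');b=snap('scene','s5')
o=arm.observe();print(o['time'],o['tool_pos'],o['tcp_rot'],o['force'],o['gripper_width'])
c=lambda i,x,y,w,h,k: cv2.resize(i[y:y+h,x:x+w],None,fx=k,fy=k,interpolation=cv2.INTER_CUBIC)
cv2.imwrite('pics/m5.png',np.hstack([c(w['img'],140,0,200,290,2),c(b['img'],270,280,145,145,4)[:580] if 0 else cv2.resize(b['img'][290:420,270:415],(390,580//1*0+350))[:350] if 0 else np.vstack([c(b['img'],275,300,130,120,3),np.zeros((220,390,3),np.uint8)])]))
```

```text
15.0 [460.7637492  200.12097052 208.96126846] [ 9.99464600e-01 -3.27146736e-02  4.95342268e-04  1.37626358e-04] [-0.79929558  0.5675778  -0.18332014] 85.41131313955144
```

View pics/m5.png

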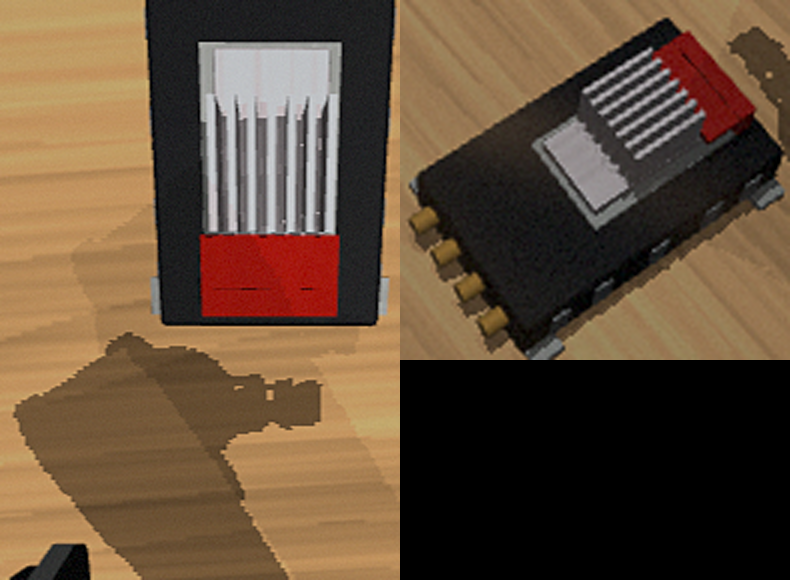

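The sink sits under the lip against the stop, with equal pad margins: 14 px left and 13 px right in the 2x crop. I'll check it numerically.

Run:
```python
from h import *
s=load('w5');f=lambda P:[(140+x/2,y/2) for x,y in P]
M=[(-29,-31,44),(-29,31,44),(51,-31,64),(51,31,64)]
print('conv',fit([(s,f([(199,43),(341,43),(200,235),(338,235)]),M)],[587,192,3.07]))
c=np.array([587.5,192.3]);u=np.array([np.cos(np.radians(176.35)),np.sin(np.radians(176.35))]);v=np.array([-u[1],u[0]])
for n,px,z in(('padL',(199,43),44),('padR',(341,43),44),('plL',(214.5,50),52),('plR',(328,50),52),('finL',(204,234),89),('finR',(337,234),89)):
    P=ray(s,*f([px])[0],z)[:2]-c;print(n,(P@u).round(1),(P@v).round(1))
# sub-pixel far edges: intensity profile in the raw image around the plate/pad end
g=cv2.cvtColor(s['img'],cv2.COLOR_BGR2GRAY).astype(float)
print(g[17:32,250:300:1].mean(1).round(0)); print(g[17:32,250:270].mean(1).round(0),g[17:32,280:300].mean(1).round(0))
```

```text
conv (array([587.3, 192.4]), np.float64(176.19), [-0.1, -0.2, -0.1, 0.2, -0.2, -0.1, 0.5, 0.1])
padL -28.8 -30.9
padR -28.8 31.1
plL -24.1 -23.6
plR -24.1 24.8
finL 50.9 -26.8
finR 50.8 27.2
[ 30.  29.  27.  13. 131. 160. 153. 165. 195. 193. 192. 192. 192. 192.
 192.]
[ 31.  29.  27.  12. 133. 159. 152. 170. 194. 192. 192. 192. 191. 192.
 193.] [ 31.  29.  28.  13. 129. 161. 154. 159. 195. 194. 192. 192. 193. 192.
 192.]
```

```bash
python3 -c "
from rig import arm
print(arm.hand_in())"
```

```text
the job is handed in; nothing more can be done
None
```

I set the bare-aluminium heat sink flat on the open end of the pad, slid it under the lip until it met the red stop, and released it. In the last image it is within about 1 mm of home, centred and straight. The black and blue sinks were not touched, and the job was handed in at 15 s.

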